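# Tap a jammed jaw carriage free on a bottle-capping machine

### The job

The cream jaw carriage of the capping machine has jammed on its two guide rods. Take the mallet from its blue rest and, with light taps on the carriage's two red pads in turn (near end, far end, near end, ...), walk the carriage along the rods until both ends are out at the red stop collars, never letting one end get more than about 10 mm ahead of the other and touching the carriage with nothing but the mallet. Then put the mallet back in its rest as you found it, let go of it, and leave the foot pedal, bottle and jar where they stand.

Things in the scene. Friction and masses are not known exactly. Their poses are not given: they have to be found in the camera images.
- machine: Capping machine, fixed: aluminium base plate 270 (x) x 370 (y) x 12 mm; origin on the table, 5 mm short of the plate's centre in x; x points away from the robot, y is the way the carriage must be tapped, z up. Two steel guide rods (12 mm thick, axes 50 mm above the table) run along y at x = -60 (near) and +60 mm (far). Beside the carriage's pads (-y) nothing but the columns exceeds 70 mm height.
- bridge (a point): Middle of the robot-side lower edge of the machine's bridge, at machine x = 15, 260 mm above the table. Two 16 mm steel bars and a screw along y, over machine x = 15 to 83, z 260 to 289 mm; it keeps a gripper from coming straight down on the far end. Its end plates (x 0 to 100, from z 241 mm) and 26 mm columns (x 70) stand at y = +-165; a spindle hangs at x 55, y 115, down to z 173 mm.
- carriage: Cream plastic crosshead, 158 x 36 x 34 mm, around both rods; origin on the near rod's axis, inside it; axes parallel to the machine's when it is square. Upright ears above each rod, 34 wide (x), 18 mm thick, tops 128 mm above the table, carry the red pads. Tapped above a rod, that end alone slides in +y (8 to 12 N) while the other end stays put as a pivot; it does not spring back or coast.
- near_pad (a point): Centre of the outer (-y) face of the red strike pad, 34 x 34 mm, on the carriage's near ear, above the near rod, 100 mm above the table. Axes as the carriage's. At the start each end is 20 to 25 mm short of its stop, one usually a little ahead of the other.
- far_pad (a point): The same on the far ear, 120 mm farther along the carriage's x, above the far rod and under the bridge.
- near_out (a point): Fixed point of the machine, with its axes: where near_pad is when the near end is against its red stop collar on the rod. The y of near_pad in this frame is the travel that remains (negative until out).
- far_out (a point): The same for far_pad and the far collar.
- mallet_grip (a point): Centre of the grip part of the mallet's handle, on its axis, 35 mm below the free end. Square wooden handle 22 x 22 mm, its faces looking along the mallet's x and y; z runs along it from head to free end. In the rest the handle leans towards the robot (along the rest's -x), 30 degrees from vertical, with the mallet's y level, along the rest's y.
- mallet_head (a point): Centre of the mallet's head, on the handle's axis, 146 mm below mallet_grip along z; the mallet's axes. White plastic cylinder, 38 mm thick, 84 mm long along the mallet's y; flat striking faces at both ends, 42 mm from the handle's axis.
- mallet: The loose mallet, about 0.22 kg, 200 mm long; origin at the end of the handle's axis on the head's underside, 165 mm below mallet_grip along z; axes as given there.
- rest: Blue mallet rest, fixed, on a dark base plate 160 x 115 x 10 mm; origin on the table; x away from the robot, y left. The head stands on a ledge between cheeks (9.5 mm free at each end), back plate behind, a lip in front 7 mm clear of it and 12 mm high: draw the mallet 30 mm or more along its handle before moving it aside. The handle lies on a bar 105 mm from the head's underside.
- rest_spot (a point): Fixed point of the rest (axes as the rest's): where mallet_head is when the mallet sits in its rest. Let go a few mm above it along the handle, the mallet slides down into place.
- pedal: Grey foot pedal, loose, about 130 x 100 x 53 mm, on the table across the machine from the rest; origin under its centre. Leave alone.
- bottle: White bottle with a red cap, loose, 60 mm thick, 150 mm high, origin under its centre. Leave alone.
- jar: Amber jar with a black lid, loose, 68 mm thick, 85 mm high, origin under its centre. Leave alone.
Mind the look-alikes: they are no part of the job. There is more than one size of the mallet; the job needs the larger. Of the things shaped like the rest, the blue one is meant.

How it is judged:
By the outcome, as a careful person would: the job done as asked, in the order asked, and still so for the second after the job is handed in, with the robot touching nothing.
It also fails if it takes over 72 s, if anything falls off the work surface, if the arm or the gripper's body presses on something with over 40 N, if the wrist force passes 120 N, or if a joint passes its speed limit or range.

### The arm

A 7-joint arm with a two-finger parallel gripper is mounted at the origin on the work surface. World frame = base frame: x ahead of the robot, y to its left, z up, the work surface at z = 0. Lengths are in m, angles in rad, forces in N, time in s.
With the tool pointing down it reaches from about 0.35 to 0.9 m from the base axis. Payload 19.9 kg.
Tool frame: the origin (TCP) lies midway between the tips of the shut fingers; the grasp point (between the pads) lies 19 mm behind it; z points along the fingers, y is the direction in which the jaws open and shut (so a half turn about z gives the same grasp; the last joint's range is limited). The gripper opens to 94 mm and grips with 3 to 60 N. Pads are 16 mm wide; open, the fingers measure 119 mm over their backs; the gripper's body (75 mm by 177 mm) begins 78 mm behind the grasp point.
Start: joints at [-1.173, 0.417, -0.01, 1.614, 0.005, 1.111, -0.053], TCP at [0.266, 0.566, 0.205] pointing down, gripper open.
Joint ranges: [-2.81, 2.81], [-0.39, 2.02], [-1.27, 1.25], [0.06, 2.57], [-1.19, 4.33], [0.19, 2], [-2.82, 2.82]. Speed limits (rad/s): [1.89, 1.89, 2.39, 2.39, 3.01, 3.01, 3.01].

### API

Orientations are given as [roll, pitch, yaw] about the fixed x, y, z axes, in that order (R = Rz(yaw) Ry(pitch) Rx(roll)).
In Python, from rig import ctrl gives the robot as it stands. The module is installed in compiled form; this text tells all that it offers.
- The arm moves only by the tool move_arm, never from a script. Its argument "plan" is a list of rows, each a list of 7 numbers: the shift along the tool's x, y, z in mm, then the turn, a rotation vector about the tool's x, y, z in rad, then the closure in counts, from 0 (fully open) to 255 (shut). A call has 1 to 12 rows; each row is the pose to reach, as a shift and turn from the pose commanded when the call began, along the tool's axes at that moment; what a row does not reach only later rows make up. A row lasts 1/10 s, in which the tool goes at most 50 mm and 8.59 degrees, less where a joint would pass 70% of its speed; a pose out of reach is approached as far as the arm can. A call with a gripper value outside its range is refused whole. The fingers move at their own pace and stop on an object; "force" is the grip in N (left out, the last holds). Time passes only in rows, so rows that repeat a pose let the fingers close. It gives the time, the measured TCP pose, the force and the opening at its end, in the units of the state.
- ctrl.observe(): the state, without advancing time (a new reading comes with each control period).
- ctrl.read_camera(name): name is "side" or "top" or "wrist"; returns a dict with "color" (384x512x3 uint8, blue, green, red), "K" (3x3 intrinsics, pixels), "cam_to_world" (4x4, takes a point from camera to world coordinates); the wrist camera has in their place "tool_from_camera" (4x4, takes a point from camera to tool coordinates, whose origin is the TCP and whose axes are the flange's). Camera axes: x right, y down, z forward; pixel columns grow to the right and rows downward; lengths in m; the calibration is good to about 2 mm. A picture is of the moment at which its call begins: read the wrist's pose just before it. There is no depth.
- ctrl.finish_job(): hands the job in, once; it reports no verdict.
The state is a dict: "time": time; "joints": joint angles; "qd": joint speeds; "tau": joint torques, N m; "position": TCP position; "orientation": TCP orientation; "wrist_force": force on the tool from outside, world axes, zero at the start; "wrist_torque": the same for the moment, N m; "opening": finger opening in m.
Only numpy, scipy, OpenCV 4.12 (cv2) and the standard library are available. Lean on these libraries where they do the work, as an engineer would, in place of code of your own. Each camera call takes 0.05 s, during which the arm holds its last target. There are 200 camera calls.

## Working session

There is one attempt and no reset: what is moved stays moved. The work goes in short steps, Python scripts to look and compute and a tool call to move; the robot and the scene stay as the last step left them, time stands still between calls to the robot, and variables do not carry over. Pictures are saved under pics/ and viewed, about 8 in all and at most 12, crops included, and the job is handed in when it is done.

Besides the shell and the picture viewer there is one more tool, called after "Call:" by a JSON object that holds its "fn" and its "kwargs". move_arm: Moves the arm, as the interface text tells. Its arguments: {"type":"object","properties":{"plan":{"type":"array","items":{"type":"array","items":{"type":"number"}}},"force":{"type":"number"}},"required":["plan"]}

```bash
mkdir -p pics; cat > h.py <<'E'
import numpy as np, cv2
from rig import ctrl
from scipy.spatial.transform import Rotation as R
def pose():
    s=ctrl.observe(); T=np.eye(4); T[:3,:3]=R.from_euler('xyz',s['orientation']).as_matrix(); T[:3,3]=s['position']; return T,s
def cam(n):
    T,s=pose(); d=ctrl.read_camera(n)
    C=T@np.array(d['tool_from_camera']) if n=='wrist' else np.array(d['cam_to_world'])
    return np.array(d['color']),np.array(d['K']),C
def ray(K,C,u,v):
    d=C[:3,:3]@np.linalg.solve(K,[u,v,1.]); return C[:3,3],d/np.linalg.norm(d)
def onz(K,C,u,v,z):
    o,d=ray(K,C,u,v); return o+d*(z-o[2])/d[2]
def proj(K,C,p):
    q=K@(C[:3,:3].T@(np.array(p)-C[:3,3])); return q[:2]/q[2]
def tri(a,b):
    (o1,d1),(o2,d2)=a,b
    t=np.linalg.lstsq(np.c_[d1,-d2],o2-o1,rcond=None)[0]
    p,q=o1+t[0]*d1,o2+t[1]*d2; return (p+q)/2,np.linalg.norm(p-q)
E
python3 - <<'E'
from h import *
for n in('top','side'):
    im,K,C=cam(n); np.savez(n+'0.npz',im=im,K=K,C=C); print(n,K.round(1).tolist(),C.round(3).tolist())
    cv2.imwrite(f'pics/{n}0.png',cv2.resize(im,(800,600),interpolation=cv2.INTER_CUBIC))
T,s=pose();print(T.round(3),s['wrist_force'],s['opening'],s['time'])
E
```

```text
top [[407.4, 0.0, 259.9], [0.0, 407.4, 193.3], [0.0, 0.0, 1.0]] [[-0.007, -0.996, 0.091, 0.445], [-1.0, 0.007, 0.007, -0.114], [-0.007, -0.091, -0.996, 1.448], [0.0, 0.0, 0.0, 1.0]]
side [[387.2, 0.0, 256.5], [0.0, 387.2, 194.9], [0.0, 0.0, 1.0]] [[0.987, -0.09, 0.13, 0.429], [-0.158, -0.568, 0.807, -1.099], [0.001, -0.818, -0.575, 0.874], [0.0, 0.0, 0.0, 1.0]]
[[-0.905  0.426 -0.     0.266]
 [ 0.426  0.905 -0.001  0.565]
 [-0.    -0.001 -1.     0.205]
 [ 0.     0.     0.     1.   ]] [0.07003156 1.36474058 0.37584184] 0.09447126339739109 0.1
```

View pics/top0.png

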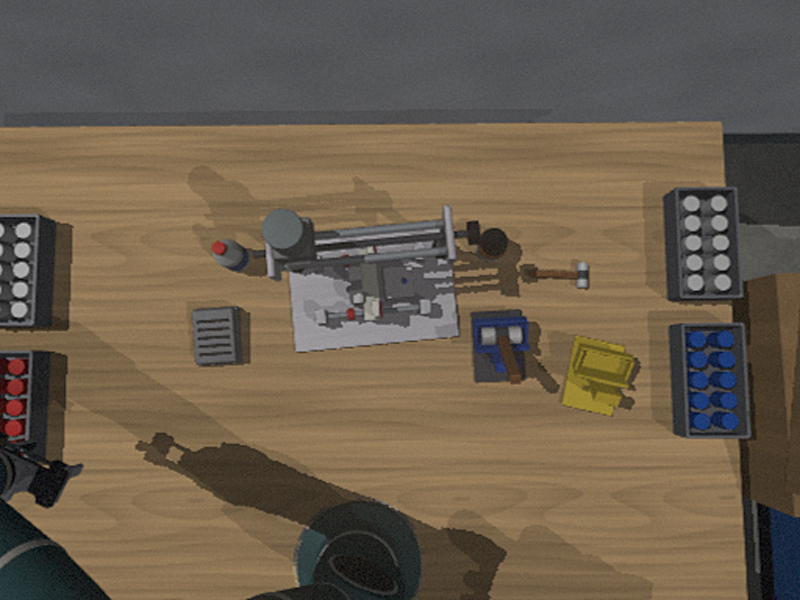

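View pics/side0.png

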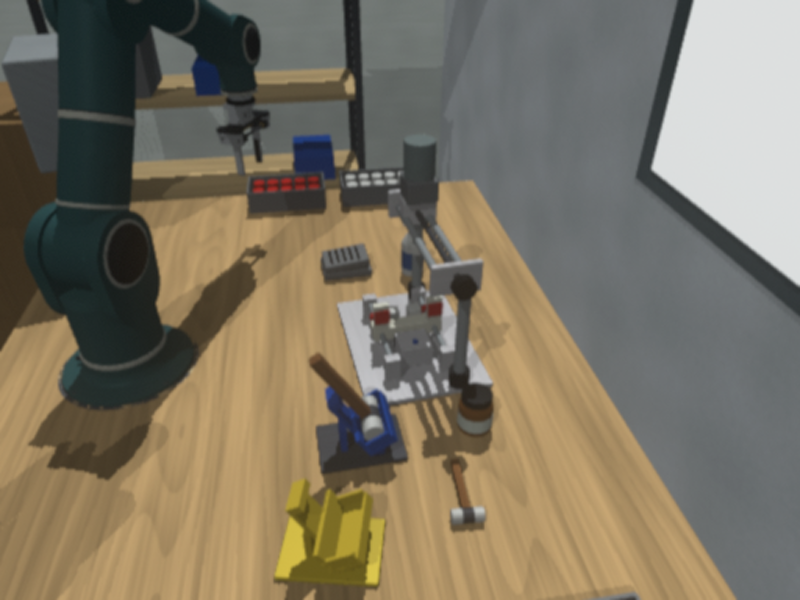

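Top view (800-px scale): the blue rest with the large mallet is at (500,345), the machine plate's near corners at (295,352) and (458,335), the pedal at (217,335), the bottle at (225,252), the jar at (492,242). Side view: red pads at (380,316) and (433,309), mallet handle top at (318,360), head near (372,412).

```bash
python3 - <<'E'
from h import *
L=lambda n:(lambda z:(z['im'],z['K'],z['C']))(np.load(n+'0.npz'))
t,Kt,Ct=L('top'); s,Ks,Cs=L('side')
f=1.5625
for nm,p in dict(pl=(295,352),pr=(458,335)).items(): print(nm,onz(Kt,Ct,p[0]/f,p[1]/f,.012).round(4))
print('restbase',[onz(Kt,Ct,u/f,v/f,.01).round(3) for u,v in((474,382),(526,380),(524,312))])
print('handle end',tri(ray(Kt,Ct,516/f,381/f),ray(Ks,Cs,318/f,358/f)))
hsv=cv2.cvtColor(s,cv2.COLOR_BGR2HSV)
m=(((hsv[...,0]<8)|(hsv[...,0]>172))&(hsv[...,1]>130)&(hsv[...,2]>60)).astype(np.uint8)
n,_,st,ce=cv2.connectedComponentsWithStats(m)
for i in range(1,n):
    if st[i,4]>15 : print('red',st[i],ce[i].round(1), onz(Ks,Cs,*ce[i],.1).round(4))
a=cv2.resize(t[110:250,175:345],None,fx=4,fy=4,interpolation=cv2.INTER_CUBIC)
cv2.imwrite('pics/c1.png',a)
b=cv2.resize(s[165:305,190:330],None,fx=4,fy=4,interpolation=cv2.INTER_CUBIC)
cv2.imwrite('pics/c2.png',b)
E
```

```text
pl [0.4647 0.1467 0.012 ]
pr [ 0.5004 -0.2207  0.012 ]
restbase [array([ 0.395, -0.255,  0.01 ]), array([ 0.399, -0.372,  0.01 ]), array([ 0.551, -0.371,  0.01 ])]
handle end (array([ 0.40981445, -0.31469987,  0.22129342]), np.float64(0.012387913097718075))
red [197 113   8   8  52] [200.  116.5] [0.4371 0.6859 0.1   ]
red [162 115   8   8  57] [165.3 118.6] [0.2708 0.6864 0.1   ]
red [171 114   8   9  53] [174.  118.1] [0.3121 0.6858 0.1   ]
red [180 114   7   8  53] [182.9 117.6] [0.3548 0.6856 0.1   ]
red [188 114   8   7  46] [191.7 117.1] [0.3966 0.685  0.1   ]
red [275 194   7   8  47] [278.  197.6] [ 0.6745 -0.0408  0.1   ]
red [240 199   9   8  56] [243.9 202.7] [ 0.5549 -0.0519  0.1   ]
```

View pics/c1.png

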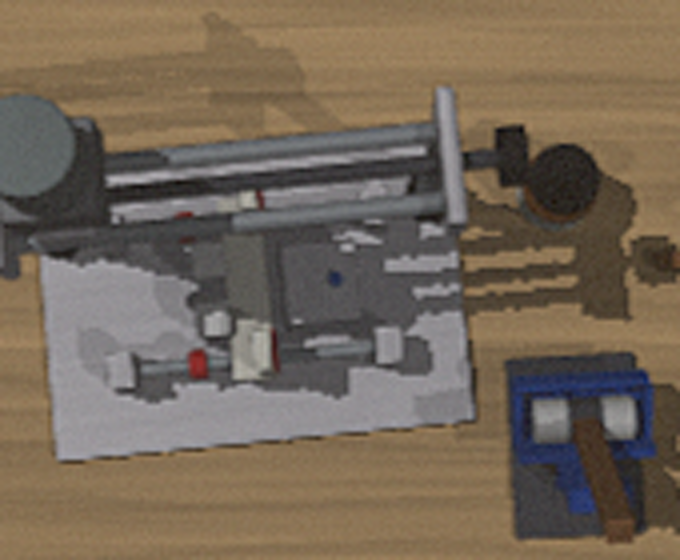

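View pics/c2.png

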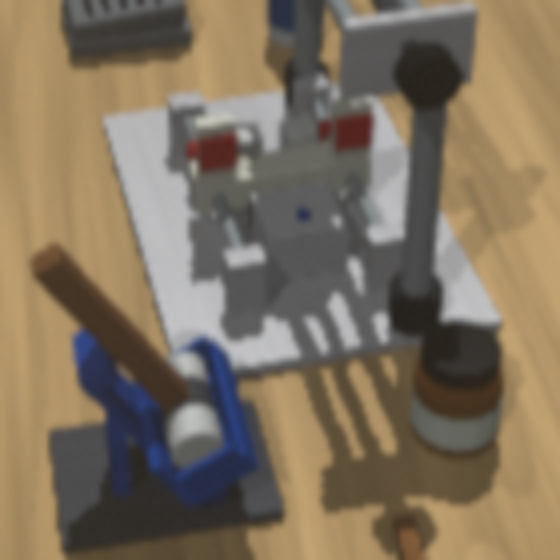

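The zoomed top crop shows the handle end at crop (620,525), the head ends at (547,420) and (622,416), and the plate. The side crop shows the handle end at (47,262), the red pads, and the free jar next to the column.

```bash
cat >> h.py <<'E'
def Rt(psi,tilt=np.pi/6):
    z=np.array([np.sin(tilt)*np.cos(psi),np.sin(tilt)*np.sin(psi),-np.cos(tilt)]); y=np.array([-np.sin(psi),np.cos(psi),0]); return np.c_[np.cross(y,z),y,z]
def rel(p,Rm,T=None):
    T=pose()[0] if T is None else T
    return np.r_[T[:3,:3].T@(np.array(p)-T[:3,3])*1000, R.from_matrix(T[:3,:3].T@Rm).as_rotvec()]
E
python3 - <<'E'
from h import *
L=lambda n:(lambda z:(z['im'],z['K'],z['C']))(np.load(n+'0.npz'))
t,Kt,Ct=L('top'); s,Ks,Cs=L('side')
T=lambda u,v:ray(Kt,Ct,175+u/4,110+v/4); S=lambda u,v:ray(Ks,Cs,190+u/4,165+v/4)
print('end',tri(T(620,525),S(47,262)))
print('head',tri(T(585,418),S(190,400)))
print('headL/R z~.065',[onz(Kt,Ct,175+u/4,110+v/4,.075).round(4) for u,v in((547,420),(622,416),(585,418))])
print('jar',tri(T(563,180),S(462,350)))
print(rel([.42,.15,.42],Rt(0)).round(2))
E
```

```text
end (array([ 0.4111476 , -0.31481244,  0.2170981 ]), np.float64(8.423202363916025e-05))
head (array([ 0.49920417, -0.31099885,  0.07295525]), np.float64(0.004404605153271046))
headL/R z~.065 [array([ 0.4955, -0.2786,  0.075 ]), array([ 0.4984, -0.3417,  0.075 ]), array([ 0.4969, -0.3106,  0.075 ])]
jar (array([ 0.70230596, -0.29616009,  0.07721511]), np.float64(0.005808213223721938))
[-3.1617e+02 -3.1034e+02 -2.1473e+02 -1.2000e-01 -5.2000e-01 -4.3000e-01]
```

Call:
{"fn": "move_arm", "kwargs": {"plan": [[-316, -310, -215, -0.12, -0.52, -0.43, 0], [-316, -310, -215, -0.12, -0.52, -0.43, 0], [-316, -310, -215, -0.12, -0.52, -0.43, 0], [-316, -310, -215, -0.12, -0.52, -0.43, 0], [-316, -310, -215, -0.12, -0.52, -0.43, 0], [-316, -310, -215, -0.12, -0.52, -0.43, 0], [-316, -310, -215, -0.12, -0.52, -0.43, 0], [-316, -310, -215, -0.12, -0.52, -0.43, 0], [-316, -310, -215, -0.12, -0.52, -0.43, 0], [-316, -310, -215, -0.12, -0.52, -0.43, 0], [-316, -310, -215, -0.12, -0.52, -0.43, 0], [-316, -310, -215, -0.12, -0.52, -0.43, 0]], "force": 50}}

```text
time: 1.3
position: [0.4204, 0.1492, 0.4208]
orientation: [3.137, 0.53, 3.138]
wrist_force: [-0.1, 0.7, 0.3]
opening: 0.0942
```

```bash
python3 - <<'E'
from h import *
T,s=pose();print(T.round(3),s['joints'])
Rm=Rt(.04); e=np.array([.411,-.315,.218])
print(rel(e-.06*Rm[:,2]+[0,0.0,0],Rm).round(3))
E
```

```text
[[-0.863  0.001  0.505  0.42 ]
 [ 0.003  1.     0.003  0.149]
 [-0.505  0.004 -0.863  0.421]
 [ 0.     0.     0.     1.   ]] [-0.93633954 -0.38463147  0.20330675  2.04326083  0.47190801  1.10401384
  0.7007989 ]
[ 1.08792e+02 -4.66056e+02  1.08958e+02 -1.70000e-02  6.00000e-03
 -3.80000e-02]
```

Call:
{"fn": "move_arm", "kwargs": {"plan": [[109, -466, 109, -0.02, 0.01, -0.04, 0], [109, -466, 109, -0.02, 0.01, -0.04, 0], [109, -466, 109, -0.02, 0.01, -0.04, 0], [109, -466, 109, -0.02, 0.01, -0.04, 0], [109, -466, 109, -0.02, 0.01, -0.04, 0], [109, -466, 109, -0.02, 0.01, -0.04, 0], [109, -466, 109, -0.02, 0.01, -0.04, 0], [109, -466, 109, -0.02, 0.01, -0.04, 0], [109, -466, 109, -0.02, 0.01, -0.04, 0], [109, -466, 109, -0.02, 0.01, -0.04, 0], [109, -466, 109, -0.02, 0.01, -0.04, 0], [109, -466, 109, -0.02, 0.01, -0.04, 0]]}}

```text
time: 2.5
position: [0.4008, -0.1935, 0.3049]
orientation: [3.141, 0.519, -3.095]
wrist_force: [1.6, -0.8, 0.2]
opening: 0.0937
```

```bash
python3 - <<'E'
from h import *
im,K,C=cam('wrist'); T,s=pose();print(T.round(3),s['joints'])
np.savez('w1.npz',im=im,K=K,C=C)
cv2.imwrite('pics/w1.png',cv2.resize(im,(800,600),interpolation=cv2.INTER_CUBIC))
for p in ([.411,-.315,.218],[.5017,-.311,.0605]): print(proj(K,C,p)*1.5625)
E
```

```text
[[-0.868 -0.04   0.494  0.398]
 [-0.035  0.999  0.02  -0.201]
 [-0.495  0.001 -0.869  0.303]
 [ 0.     0.     0.     1.   ]] [ 0.21310597 -0.28334325  0.33768716  2.22552054 -0.2760335   0.76812503
  2.32819732]
[158.77006317 231.39460821]
[258.13969208 201.41863451]
```

View pics/w1.png

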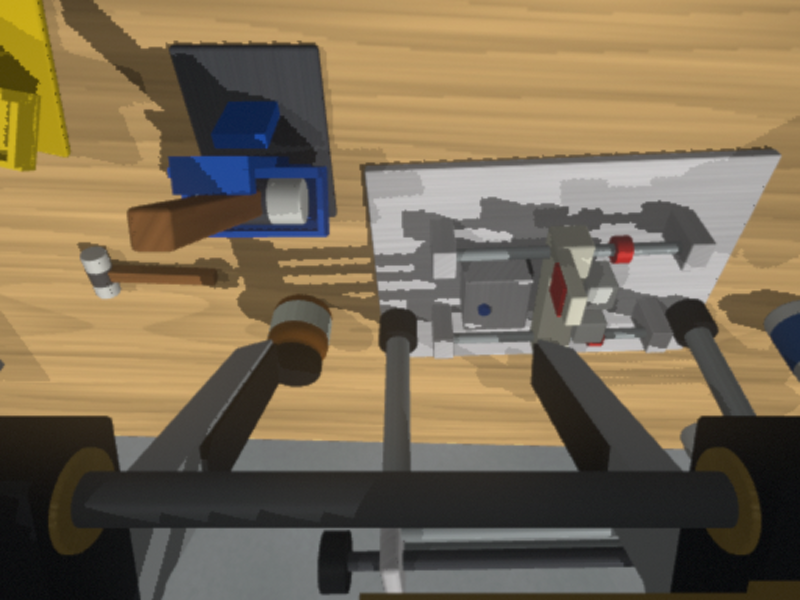

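The wrist picture shows the mallet's handle end near (150,228), its head at (287,200), the machine at the right and the jar at (300,340). The estimates project consistently. Arm still underway; continuing.

```bash
python3 - <<'E'
from h import *
T,s=pose()
Rm=Rt(.04); e=np.array([.411,-.315,.218])
print(T.round(3),rel(e-.06*Rm[:,2],Rm).round(3))
E
```

```text
[[-0.868 -0.04   0.494  0.398]
 [-0.035  0.999  0.02  -0.201]
 [-0.495  0.001 -0.869  0.303]
 [ 0.     0.     0.     1.   ]] [ 3.55070e+01 -1.14908e+02  1.76820e+01  1.00000e-03 -6.00000e-03
 -0.00000e+00]
```

Call:
{"fn": "move_arm", "kwargs": {"plan": [[15, -115, 0, 0, 0, 0, 0], [15, -115, 0, 0, 0, 0, 0], [15, -115, 0, 0, 0, 0, 0], [15, -115, 0, 0, 0, 0, 0], [35, -115, 0, 0, 0, 0, 0], [35, -115, 0, 0, 0, 0, 0]]}}

```text
time: 3.15
position: [0.3756, -0.3071, 0.2872]
orientation: [3.138, 0.518, -3.096]
wrist_force: [0.4, 0.5, -0.1]
opening: 0.094
```

```bash
python3 - <<'E'
from h import *
im,K,C=cam('wrist'); T,s=pose();print(T.round(3),s['joints'])
np.savez('w2.npz',im=im,K=K,C=C)
cv2.imwrite('pics/w2.png',cv2.resize(im,(800,600),interpolation=cv2.INTER_CUBIC))
for p in ([.411,-.315,.218],[.5017,-.311,.0605]): print(proj(K,C,p)*1.5625)
E
```

```text
[[-0.868 -0.047  0.495  0.377]
 [-0.04   0.999  0.025 -0.307]
 [-0.496  0.002 -0.868  0.288]
 [ 0.     0.     0.     1.   ]] [ 0.21575405 -0.13181352  0.63563464  2.13565849 -0.44603319  0.83148111
  2.73419139]
[386.28063293 300.59344814]
[392.67607719 243.88726245]
```

View pics/w2.png

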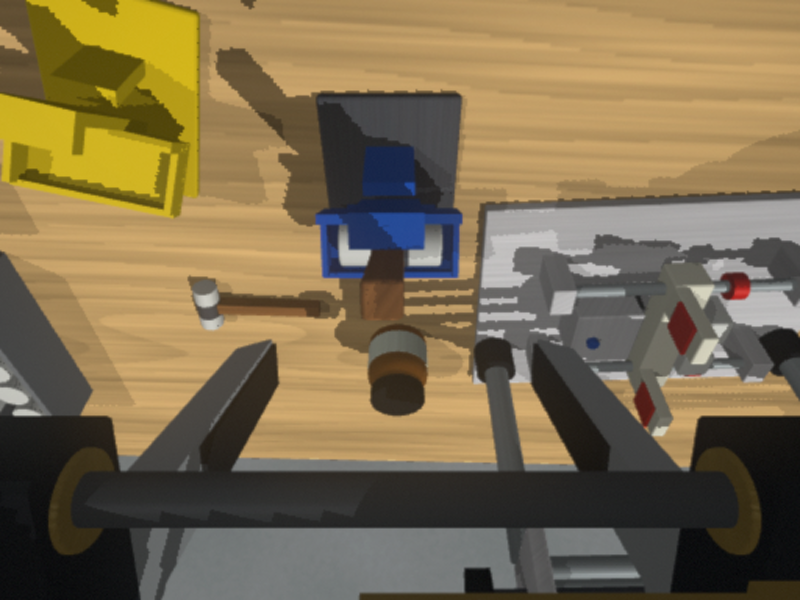

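Handle end at (383,300) and head centre at (391,245), both agreeing with my estimate within 1 mm or so. Joint 7 is close to its limit, so I turn the tool half round before grasping.

Call:
{"fn": "move_arm", "kwargs": {"plan": [[0, 0, -10, 0, 0, 0.15, 0], [0, 0, -20, 0, 0, 0.3, 0]]}}

```text
time: 3.4
position: [0.3675, -0.308, 0.3063]
orientation: [2.97, 0.492, 2.84]
wrist_force: [0.2, -0.6, -0.1]
opening: 0.0941
```

```bash
python3 - <<'E'
from h import *
T,s=pose();print(T.round(3),s['joints'])
E
```

```text
[[-0.842  0.215  0.495  0.367]
 [ 0.261  0.965  0.025 -0.308]
 [-0.473  0.15  -0.868  0.306]
 [ 0.     0.     0.     1.   ]] [ 0.26574551 -0.16264215  0.59198556  2.11648492 -0.41437996  0.87457433
  2.40146603]
```

Call:
{"fn": "move_arm", "kwargs": {"plan": [[0, 0, 0, 0, 0, 0.15, 0], [0, 0, 0, 0, 0, 0.3, 0], [0, 0, 0, 0, 0, 0.45, 0], [0, 0, 0, 0, 0, 0.6, 0], [0, 0, 0, 0, 0, 0.75, 0], [0, 0, 0, 0, 0, 0.9, 0], [0, 0, 0, 0, 0, 1.05, 0], [0, 0, 0, 0, 0, 1.2, 0], [0, 0, 0, 0, 0, 1.35, 0], [0, 0, 0, 0, 0, 1.5, 0], [0, 0, 0, 0, 0, 1.65, 0], [0, 0, 0, 0, 0, 1.75, 0]]}}

```text
time: 4.6
position: [0.3676, -0.3081, 0.3062]
orientation: [2.674, -0.234, 1.189]
wrist_force: [-0.1, -0.1, 0.2]
opening: 0.094
```

```bash
cat >> h.py <<'E'
def Rf(psi,tilt=np.pi/6): return Rt(psi,tilt)@np.diag([-1,-1,1.])
E
python3 - <<'E'
from h import *
T,s=pose();print(T.round(3),s['joints'])
Rm=Rf(.045); e=np.array([.411,-.3145,.218])
print(rel(e-.06*Rm[:,2],Rm).round(3))
E
```

```text
[[ 0.362  0.789  0.496  0.368]
 [ 0.903 -0.43   0.024 -0.308]
 [ 0.232  0.439 -0.868  0.306]
 [ 0.     0.     0.     1.   ]] [ 0.47336078 -0.13704951  0.40851375  2.11204835 -0.46721051  0.88800858
  0.69864492]
[-1.0530e+01 -2.0120e+00  3.7926e+01 -4.0000e-03  3.0000e-03  1.0880e+00]
```

Call:
{"fn": "move_arm", "kwargs": {"plan": [[0, 0, 0, 0, 0, 0.15, 0], [0, 0, 0, 0, 0, 0.3, 0], [0, 0, 0, 0, 0, 0.45, 0], [0, 0, 0, 0, 0, 0.6, 0], [0, 0, 0, 0, 0, 0.75, 0], [0, 0, 0, 0, 0, 0.9, 0], [-10, -2, 30, 0, 0, 1.05, 0], [-10, -2, 38, 0, 0, 1.09, 0], [-10, -2, 38, 0, 0, 1.09, 0]]}}

```text
time: 5.5
position: [0.3808, -0.3152, 0.2689]
orientation: [-3.141, -0.518, 0.05]
wrist_force: [0.2, 0.2, 1.0]
opening: 0.0938
```

```bash
python3 - <<'E'
from h import *
T,s=pose();print(T.round(3),s['joints'])
Rm=Rf(.045); e=np.array([.411,-.3145,.218])
print(rel(e+.059*Rm[:,2],Rm).round(3))
im,K,C=cam('wrist')
cv2.imwrite('pics/w3.png',cv2.resize(im,(800,600),interpolation=cv2.INTER_CUBIC))
for p in (e,[.5014,-.3105,.0613]): print(proj(K,C,p)*1.5625)
E
```

```text
[[ 0.868  0.051  0.494  0.381]
 [ 0.044 -0.999  0.026 -0.315]
 [ 0.495 -0.001 -0.869  0.269]
 [ 0.     0.     0.     1.   ]] [ 0.56381825 -0.05498136  0.32991598  2.13654663 -0.55592959  0.81920247
 -0.28753461]
[ 1.3830e+00  1.0690e+00  1.1814e+02 -3.0000e-03  6.0000e-03  5.0000e-03]
[404.33718837 311.19118303]
[404.99634072 245.24801323]
```

View pics/w3.png

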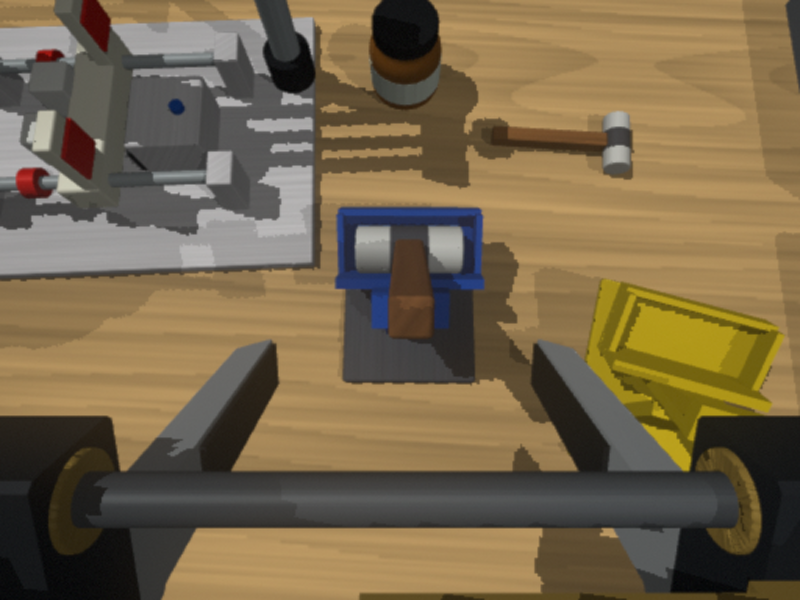

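Handle end at (411,317), about 3 mm farther along tool y than predicted; correcting and advancing along the handle.

Call:
{"fn": "move_arm", "kwargs": {"plan": [[0, 3, 30, 0, 0, 0, 0], [0, 3, 70, 0, 0, 0, 0], [0, 3, 100, 0, 0, 0, 0], [0, 3, 118, 0, 0, 0, 0], [0, 3, 118, 0, 0, 0, 255], [0, 3, 118, 0, 0, 0, 255], [0, 3, 118, 0, 0, 0, 255], [0, 3, 118, 0, 0, 0, 255], [0, 3, 118, 0, 0, 0, 255], [0, 3, 118, 0, 0, 0, 255]], "force": 60}}

```text
time: 6.55
position: [0.439, -0.3169, 0.1678]
orientation: [3.141, -0.52, 0.048]
wrist_force: [0.8, -0.2, -0.6]
opening: 0.0495
```

```bash
python3 - <<'E'
from h import *
T,s=pose();print(T.round(4),s['joints'],s['wrist_force'],s['opening'],s['wrist_torque'])
np.save('Tgrasp.npy',T)
E
```

```text
[[ 8.668e-01  4.750e-02  4.964e-01  4.390e-01]
 [ 4.160e-02 -9.989e-01  2.290e-02 -3.169e-01]
 [ 4.970e-01  8.000e-04 -8.678e-01  1.678e-01]
 [ 0.000e+00  0.000e+00  0.000e+00  1.000e+00]] [ 0.53769599  0.1723681   0.28546845  2.17539815 -0.82899566  0.60582486
 -0.06179919] [ 0.78248493 -0.16838828 -0.63763022] 0.049495475716951225 [-0.01731921  0.63585702  0.02213819]
```

Fingers still closing.

Call:
{"fn": "move_arm", "kwargs": {"plan": [[0, 0, 0, 0, 0, 0, 255], [0, 0, 0, 0, 0, 0, 255], [0, 0, 0, 0, 0, 0, 255], [0, 0, 0, 0, 0, 0, 255], [0, 0, 0, 0, 0, 0, 255], [0, 0, 0, 0, 0, 0, 255], [0, 0, 0, 0, 0, 0, 255]]}}

```text
time: 7.25
position: [0.439, -0.3167, 0.1672]
orientation: [3.141, -0.519, 0.048]
wrist_force: [1.1, -0.1, -1.0]
opening: 0.0218
```

```bash
python3 - <<'E'
from h import *
T,s=pose();print(T[:3,3].round(4),s['wrist_force'].round(2),s['opening'])
np.save('Tgrasp.npy',T)
E
```

```text
[ 0.439  -0.3167  0.1672] [ 1.08 -0.12 -0.97] 0.021761929295925814
```

Call:
{"fn": "move_arm", "kwargs": {"plan": [[0, 0, -15, 0, 0, 0, 255], [0, 0, -40, 0, 0, 0, 255], [0, 0, -75, 0, 0, 0, 255], [0, 0, -100, 0, 0, 0, 255], [0, 0, -100, 0, 0, 0, 255]]}}

```text
time: 7.75
position: [0.3889, -0.3203, 0.2567]
orientation: [3.138, -0.523, 0.048]
wrist_force: [0.9, -0.4, -3.3]
opening: 0.0219
```

```bash
cat >> h.py <<'E'
MO=np.array([.612,-.0244,0]); MY=.097
Rz=R.from_euler('z',MY).as_matrix(); Rtap=Rf(MY)
def m2w(p): return MO+Rz@np.array(p)
def w2m(p): return Rz.T@(np.array(p)-MO)
LH=.122
def head(T): return T[:3,3]+LH*T[:3,2]
E
python3 - <<'E'
from h import *
T,s=pose();print(T[:3,3].round(4),s['wrist_force'].round(2),s['opening'],s['joints'],head(T))
n,f=[.5549,-.0519,.1],[.6745,-.0408,.1]
print('pads machine',w2m(n),w2m(f))
hp=w2m(n); hp[0]=-.058; hp[1]-=.062
print(rel(m2w(hp)-LH*Rtap[:,2],Rtap).round(3))
E
```

```text
[ 0.3889 -0.3203  0.2567] [ 0.92 -0.38 -3.26] 0.02193257415475495 [ 0.54365857 -0.02469828  0.3489071   2.14154622 -0.58990738  0.7861876
 -0.25649942] [ 0.44977157 -0.31784647  0.15101285]
pads machine [-0.0594949  -0.02184071  0.1       ] [ 0.06061789 -0.0223759   0.1       ]
[ 8.04070e+01 -1.95712e+02  1.04558e+02  2.80000e-02  1.00000e-03
 -4.30000e-02]
```

Call:
{"fn": "move_arm", "kwargs": {"plan": [[40, -30, 0, 0, 0, 0, 255], [70, -65, 10, 0.01, 0, -0.02, 255], [80, -105, 20, 0.03, 0, -0.04, 255], [80, -145, 40, 0.03, 0, -0.04, 255], [80, -180, 60, 0.03, 0, -0.04, 255], [80, -196, 85, 0.03, 0, -0.04, 255], [80, -196, 105, 0.03, 0, -0.04, 255], [80, -196, 105, 0.03, 0, -0.04, 255], [80, -196, 105, 0.03, 0, -0.04, 255]]}}

```text
time: 8.65
position: [0.5011, -0.1175, 0.2018]
orientation: [-3.134, -0.518, 0.093]
wrist_force: [0.0, -0.7, -1.6]
opening: 0.0221
```

```bash
python3 - <<'E'
from h import *
T,s=pose();print(T.round(4),s['wrist_force'].round(2),s['opening'],s['joints'],w2m(head(T)))
a,Ka,Ca=cam('side'); w,Kw,Cw=cam('wrist')
np.savez('side1.npz',im=a,K=Ka,C=Ca)
b=cv2.resize(a[160:300,190:330],(400,400),interpolation=cv2.INTER_CUBIC)
c=cv2.resize(w,(400,300),interpolation=cv2.INTER_AREA); c=np.vstack([c,np.zeros((100,400,3),np.uint8)])
cv2.imwrite('pics/p8.png',np.hstack([b,c]))
E
```

```text
[[ 0.8651  0.097   0.4921  0.5011]
 [ 0.0809 -0.9953  0.0539 -0.1175]
 [ 0.495  -0.0068 -0.8689  0.2018]
 [ 0.      0.      0.      1.    ]] [ 0.02 -0.71 -1.57] 0.022089106114444337 [ 2.89557954e-01 -1.10086356e-03  8.11180532e-03  2.26188109e+00
 -4.75077344e-01  4.42465644e-01 -7.91245444e-01] [-0.05902438 -0.0811699   0.09581308]
```

View pics/p8.png

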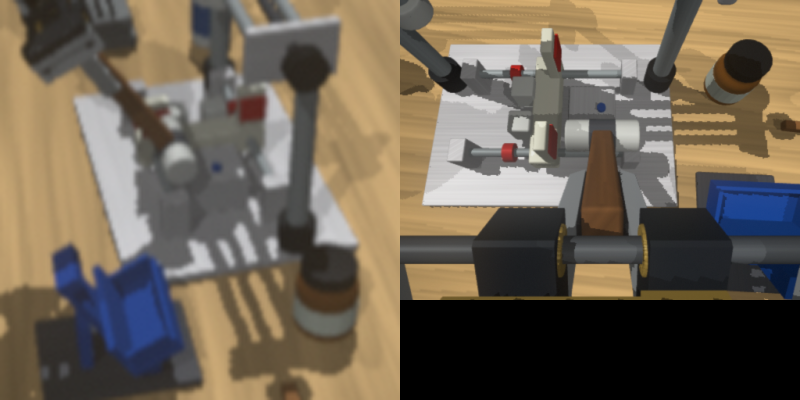

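Side crop: head right behind (-y of) the near pad, nothing touching. Wrist view: head spans (565–640,135), near pad face at (556,138), so a gap of 12–17 mm. Approaching for the first near tap.

Call:
{"fn": "move_arm", "kwargs": {"plan": [[0, -6, 0, 0, 0, 0, 255], [0, -10, 0, 0, 0, 0, 255], [0, -13, 0, 0, 0, 0, 255], [0, -15, 0, 0, 0, 0, 255], [0, -17, 0, 0, 0, 0, 255], [0, -17, 0, 0, 0, 0, 255]]}}

```text
time: 9.35
position: [0.5, -0.1021, 0.2032]
orientation: [-3.137, -0.521, 0.093]
wrist_force: [-3.1, -10.3, 0.7]
opening: 0.0216
```

Call:
{"fn": "move_arm", "kwargs": {"plan": [[0, -2, 0, 0, 0, 0, 255], [0, -3, 0, 0, 0, 0, 255], [0, -3, 0, 0, 0, 0, 255]]}}

```text
time: 9.65
position: [0.4996, -0.0995, 0.2032]
orientation: [-3.137, -0.521, 0.092]
wrist_force: [-5.2, -11.7, 0.7]
opening: 0.0213
```

```bash
python3 - <<'E'
from h import *
T,s=pose();print(T[:3,3].round(4),s['wrist_force'].round(2),s['opening'],s['wrist_torque'],w2m(head(T)))
E
```

```text
[ 0.4996 -0.0995  0.2032] [ -5.16 -11.66   0.69] 0.02134446057325738 [-3.58261543  2.06634036 -1.85168448] [-0.05847522 -0.06360502  0.09734484]
```

Call:
{"fn": "move_arm", "kwargs": {"plan": [[0, 8, 0, 0, 0, 0, 255], [-45, 16, 26, 0, 0, 0, 255], [-95, 18, 55, 0, 0, 0, 255], [-95, 18, 55, 0, 0, 0, 255]]}}

```text
time: 10.05
position: [0.4547, -0.1186, 0.12]
orientation: [-3.132, -0.526, 0.094]
wrist_force: [-9.5, 0.9, 13.3]
opening: 0.0212
```

```bash
cat > red.py <<'E'
from h import *
def reds(n,zs=.1):
    im,K,C=cam(n); hsv=cv2.cvtColor(im,cv2.COLOR_BGR2HSV)
    m=(((hsv[...,0]<8)|(hsv[...,0]>172))&(hsv[...,1]>120)&(hsv[...,2]>50)).astype(np.uint8)
    k,_,st,ce=cv2.connectedComponentsWithStats(m)
    for i in range(1,k):
        w=onz(K,C,*ce[i],zs)
        if st[i,4]>5 and abs(w[1])<.15 and .45<w[0]<.8: print(n,st[i],ce[i].round(2),'machine mm',(w2m(w)*1000).round(1))
    return im
E
python3 - <<'E'
from red import *
s=reds('side');t=reds('top');w=reds('wrist')
T,st=pose();print(T[:3,3],st['time'],w2m(head(T)))
a=cv2.resize(t[130:220,190:310],(480,360),interpolation=cv2.INTER_CUBIC)
b=cv2.resize(s[180:260,220:300],(320,320),interpolation=cv2.INTER_CUBIC)
b=np.vstack([b,np.zeros((40,320,3),np.uint8)])
cv2.imwrite('pics/p9.png',np.hstack([a,b]))
E
```

```text
side [274 194   8   8  56] [277.5  197.62] machine mm [ 58.9 -22.3 100. ]
side [237 199  11   8  56] [242.14 201.64] machine mm [-64.1 -14.6 100. ]
top [242 193   1   9   9] [242. 197.] machine mm [-57.9 -15.4 100. ]
top [222 198   5   7  25] [224.16 200.72] machine mm [-64.1  44.8 100. ]
wrist [167  52  21  67 886] [177.04  85.54] machine mm [-60.9 -20.1 100. ]
wrist [103 104  27  29 620] [114.59 118.01] machine mm [-86.2  21.6 100. ]
[ 0.4544283  -0.11805424  0.11934122] 10.2 [-0.10491858 -0.07675114  0.01368293]
```

I got the retreat's sign wrong: the head went down onto the plate (13 N). Lifting straight up and checking the grip.

Call:
{"fn": "move_arm", "kwargs": {"plan": [[5, 0, -20, 0, 0, 0, 255], [10, 0, -50, 0, 0, 0, 255], [35, 0, -85, 0, 0, 0, 255], [50, 0, -105, 0, 0, 0, 255], [50, 0, -105, 0, 0, 0, 255]]}}

```text
time: 10.7
position: [0.4477, -0.1199, 0.2399]
orientation: [-3.133, -0.529, 0.097]
wrist_force: [-0.4, -0.2, -3.0]
opening: 0.0216
```

```bash
python3 - <<'E'
from red import *
T,st=pose();print(T.round(4),st['time'],st['wrist_force'],st['opening'],w2m(head(T)))
w=reds('wrist');s=reds('side');t=reds('top')
print(st['joints'])
_,K,C=cam('wrist'); print(proj(K,C,head(T)), proj(K,C,T[:3,3]))
a=cv2.resize(t[130:220,190:310],(320,240),interpolation=cv2.INTER_CUBIC)
b=cv2.resize(s[165:265,205:305],(320,320),interpolation=cv2.INTER_CUBIC)
w=cv2.resize(w,(480,360),interpolation=cv2.INTER_CUBIC)
R1=np.vstack([a,b]);L1=np.vstack([w,np.zeros((200,480,3),np.uint8)])
cv2.imwrite('pics/p9.png',np.hstack([L1,R1]))
E
```

```text
[[ 0.859   0.1011  0.5019  0.4477]
 [ 0.0837 -0.9948  0.0572 -0.1199]
 [ 0.5051 -0.0071 -0.8631  0.2399]
 [ 0.      0.      0.      1.    ]] 10.7 [-0.36051577 -0.18198154 -2.97871086] 0.021587274952388665 [-0.11113835 -0.07817379  0.13458294]
wrist [209  28   8  37 211] [212.36  47.64] machine mm [ 61.  -23.8 100. ]
wrist [159  65  14  15 134] [164.75  70.18] machine mm [ 30.7  29.5 100. ]
wrist [200 125  10  40 268] [204.31 144.78] machine mm [-61.  -20.3 100. ]
wrist [150 151  14  19 222] [156.05 159.77] machine mm [-78.2  30.  100. ]
side [274 194   8   8  56] [277.5  197.62] machine mm [ 58.9 -22.3 100. ]
side [270 196   2   3   6] [270.5 197. ] machine mm [ 36.6 -12.7 100. ]
side [237 199  11   8  64] [242.77 202.14] machine mm [-62.7 -17.9 100. ]
top [242 193   1  10  10] [242.  197.5] machine mm [-59.6 -15.2 100. ]
top [222 198   5   7  24] [224.25 200.75] machine mm [-64.2  44.5 100. ]
[ 0.35047166 -0.16550649  0.01050271  2.31267175 -0.44621148  0.55983352
 -0.78183378]
[259.26334042 175.94233984] [259.07743179 225.69279981]
```

View pics/p9.png

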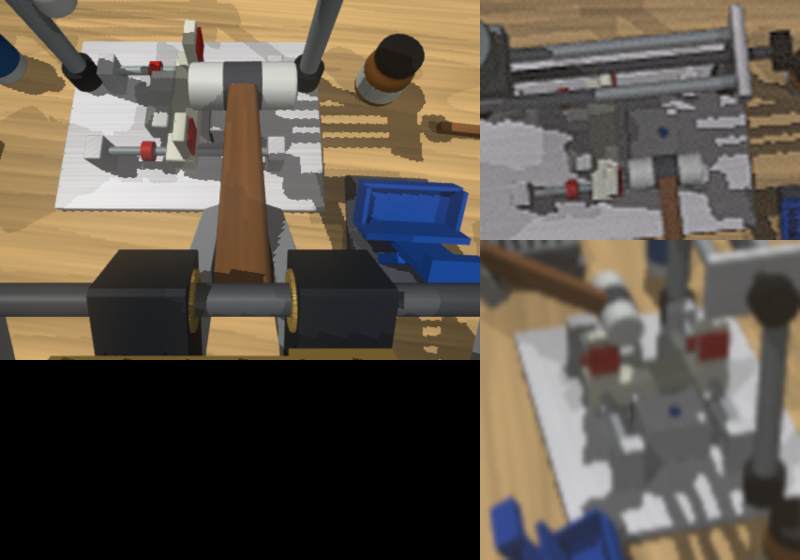

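The mallet has pitched in the grip: its head now appears at wrist picture (242,85) instead of about (242,165). The carriage looks fine, with the near end about 4 mm ahead. I'll measure the new mallet pose in hand.

```bash
python3 - <<'E'
from h import *
T,st=pose()
w,K,C=cam('wrist'); s,Ks,Cs=cam('side')
p,res=tri(ray(K,C,258,91),ray(Ks,Cs,248,187)); print('head tri',p,res,'tool mm',((T[:3,:3].T@(p-T[:3,3]))*1000).round(1))
G=np.array([0,0,-.019])
Tc=np.linalg.inv(T)@C
for L in(.136,.141,.146):
  for a in np.radians(range(10,50,5)):
    q=G+L*np.array([np.sin(a),0,np.cos(a)]); qq=np.r_[q,1]; 
    wq=(T@qq)[:3]; pr=proj(K,C,wq); ps=proj(Ks,Cs,wq)
    print(L,np.degrees(a).round(),pr.round(1),ps.round(1), 'lenpx',(K[0,0]*.084/(np.linalg.inv(C)@np.r_[wq,1])[2]).round(1))
E
```

```text
head tri [ 0.56007464 -0.10683033  0.19782491] 0.005109819511448695 tool mm [81.7 -0.2 89.4]
0.136 10.0 [257.8 156.6] [236.  202.5] lenpx 94.4
0.136 15.0 [257.8 144. ] [238.7 200.1] lenpx 96.1
0.136 20.0 [257.8 131.3] [241.1 197.4] lenpx 98.3
0.136 25.0 [257.8 118.5] [243.3 194.7] lenpx 100.8
0.136 30.0 [257.8 105.6] [245.2 191.8] lenpx 103.8
0.136 35.0 [257.8  92.6] [246.9 188.8] lenpx 107.3
0.136 40.0 [257.8  79.5] [248.3 185.7] lenpx 111.3
0.136 45.0 [257.8  66.2] [249.4 182.5] lenpx 115.9
0.141 10.0 [257.8 154.8] [237.1 203.3] lenpx 92.9
0.141 15.0 [257.8 141.8] [239.8 200.8] lenpx 94.7
0.141 20.0 [257.8 128.8] [242.3 198.1] lenpx 96.9
0.141 25.0 [257.8 115.6] [244.6 195.2] lenpx 99.5
0.141 30.0 [257.8 102.4] [246.6 192.3] lenpx 102.5
0.141 35.0 [257.8  88.9] [248.3 189.2] lenpx 106.0
0.141 40.0 [257.8  75.3] [249.7 185.9] lenpx 110.1
0.141 45.0 [257.8  61.5] [250.9 182.7] lenpx 114.7
0.146 10.0 [257.8 152.9] [238.1 204.1] lenpx 91.6
0.146 15.0 [257.8 139.7] [240.9 201.5] lenpx 93.4
0.146 20.0 [257.8 126.4] [243.5 198.7] lenpx 95.5
0.146 25.0 [257.8 112.9] [245.8 195.8] lenpx 98.1
0.146 30.0 [257.8  99.2] [247.9 192.7] lenpx 101.2
0.146 35.0 [257.8  85.4] [249.7 189.5] lenpx 104.7
0.146 40.0 [257.8  71.3] [251.2 186.2] lenpx 108.8
0.146 45.0 [257.8  56.9] [252.4 182.8] lenpx 113.6
```

```bash
cat >> h.py <<'E'
AL=np.radians(35); HO=np.array([.141*np.sin(AL),0,-.019+.141*np.cos(AL)])
Rtap=Rf(MY,np.radians(10))
def head(T): return T[:3,3]+T[:3,:3]@HO
def goto(hm,Rm=None):  # head goal in machine frame (m)
    Rm=Rtap if Rm is None else Rm
    return rel(m2w(hm)-Rm@HO,Rm)
E
python3 - <<'E'
from h import *
T,s=pose();print(w2m(head(T)),goto([-.06,-.085,.13]).round(3),goto([.060,-.085,.10]).round(3))
E
```

```text
[-0.05674517 -0.07723347  0.19125004] [ 4.3560e+00  7.1230e+00  2.9599e+01 -1.2000e-02 -3.4800e-01  0.0000e+00] [ 9.34050e+01  7.96700e+00  1.15445e+02 -1.20000e-02 -3.48000e-01
  0.00000e+00]
```

Call:
{"fn": "move_arm", "kwargs": {"plan": [[1, 3, 5, 0, -0.12, 0, 255], [2, 5, 15, -0.01, -0.24, 0, 255], [4, 7, 30, -0.01, -0.35, 0, 255], [4, 7, 30, -0.01, -0.35, 0, 255], [34, 8, 59, -0.01, -0.35, 0, 255], [64, 8, 87, -0.01, -0.35, 0, 255], [93, 8, 115, -0.01, -0.35, 0, 255], [93, 8, 115, -0.01, -0.35, 0, 255], [93, 8, 115, -0.01, -0.35, 0, 255]]}}

```text
time: 11.9
position: [0.5836, -0.1126, 0.1812]
orientation: [-3.139, -0.172, 0.098]
wrist_force: [-1.7, 0.4, -2.4]
opening: 0.0216
```

```bash
python3 - <<'E'
from red import *
T,s=pose();print(T.round(4),s['time'],s['wrist_force'],s['opening'],w2m(head(T)),s['joints'])
w=reds('wrist');s_=reds('side')
_,K,C=cam('wrist');_,Ks,Cs=cam('side')
print(proj(K,C,head(T))*.9375, (proj(Ks,Cs,head(T))-[205,165])*3.2)
b=cv2.resize(s_[165:265,205:305],(320,320),interpolation=cv2.INTER_CUBIC)
w=cv2.resize(w,(480,360),interpolation=cv2.INTER_CUBIC)
cv2.imwrite('pics/p10.png',np.hstack([w,np.vstack([b,np.zeros((40,320,3),np.uint8)])]))
E
```

```text
[[ 0.9805  0.0981  0.1701  0.5836]
 [ 0.0963 -0.9952  0.0189 -0.1126]
 [ 0.1712 -0.0022 -0.9852  0.1812]
 [ 0.      0.      0.      1.    ]] 11.9 [-1.71614172  0.38280263 -2.38947529] 0.02161509790865915 [ 0.05936026 -0.08473895  0.09992447] [ 2.91949230e-01  3.02361816e-01 -1.51942593e-01  1.85245234e+00
  1.16418424e-03  8.23766363e-01 -1.32290863e+00]
wrist [175  63  11  11  78] [178.6   68.69] machine mm [ 75.1 -22.4 100. ]
wrist [113 214  22  25 411] [122.38 225.84] machine mm [-50.5  26.1 100. ]
wrist [173 216  14  48 521] [178.98 238.93] machine mm [-61.3 -20.1 100. ]
side [237 199  12   8  68] [242.76 202.07] machine mm [-62.6 -17.5 100. ]
[240.74604889  83.67831794] [250.28453677 138.33370921]
```

View pics/p10.png

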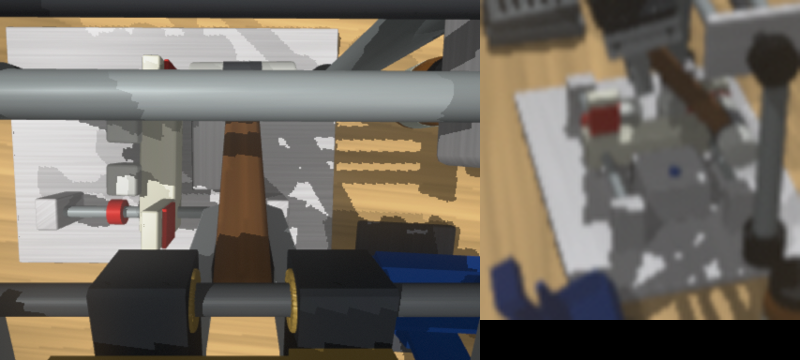

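Picture: head behind the far pad under the bridge bar (wrist (235,75)), clear of the near ear and the bridge. Starting the far tap.

Call:
{"fn": "move_arm", "kwargs": {"plan": [[0, -6, 0, 0, 0, 0, 255], [0, -11, 0, 0, 0, 0, 255], [0, -14, 0, 0, 0, 0, 255], [0, -16, 0, 0, 0, 0, 255], [0, -16, 0, 0, 0, 0, 255]]}}

```text
time: 12.6
position: [0.5825, -0.0967, 0.1829]
orientation: [-3.141, -0.174, 0.098]
wrist_force: [-0.2, 0.2, -2.7]
opening: 0.0218
```

Call:
{"fn": "move_arm", "kwargs": {"plan": [[0, -1, 0, 0, 0, 0, 255], [0, -2, 0, 0, 0, 0, 255], [0, -2, 0, 0, 0, 0, 255]]}}

```text
time: 12.9
position: [0.5823, -0.0955, 0.1828]
orientation: [-3.141, -0.174, 0.097]
wrist_force: [0.5, -3.1, -2.9]
opening: 0.022
```

Call:
{"fn": "move_arm", "kwargs": {"plan": [[0, -1, 0, 0, 0, 0, 255], [0, -2, 0, 0, 0, 0, 255], [0, -2, 0, 0, 0, 0, 255]]}}

```text
time: 13.2
position: [0.5822, -0.0941, 0.1829]
orientation: [3.142, -0.174, 0.096]
wrist_force: [-1.7, -7.5, -1.8]
opening: 0.0217
```

Call:
{"fn": "move_arm", "kwargs": {"plan": [[0, -2, 0, 0, 0, 0, 255], [0, -4, 0, 0, 0, 0, 255], [0, -6, 0, 0, 0, 0, 255], [0, -8, 0, 0, 0, 0, 255], [0, -8, 0, 0, 0, 0, 255]]}}

```text
time: 13.7
position: [0.5817, -0.0867, 0.183]
orientation: [3.141, -0.175, 0.096]
wrist_force: [2.2, -8.9, -3.4]
opening: 0.022
```

```bash
python3 - <<'E'
from red import *
T,s=pose();print(s['wrist_force'],s['opening'],w2m(head(T)),s['wrist_torque'])
w=reds('wrist');s_=reds('side')
E
```

```text
[ 2.18219422 -8.86402555 -3.41200251] 0.021956718098166527 [ 0.06025894 -0.05923471  0.10209734] [-3.12176702 -0.07772473 -1.20814528]
wrist [200  64   5  12  40] [201.72  68.5 ] machine mm [ 76.9 -14.8 100. ]
wrist [141 215  20  25 403] [150.18 226.98] machine mm [-50.6  29.6 100. ]
wrist [206 216  10  33 190] [210.01 228.38] machine mm [-51.8 -19.7 100. ]
side [237 198  12   9  67] [243.22 202.07] machine mm [-61.1 -17.9 100. ]
```

```bash
python3 - <<'E'
from h import *
print(goto([-.06,-.078,.10]).round(3), goto([.06,-.059,.10]).round(3))
E
```

```text
[-1.18751e+02  1.90260e+01 -1.89500e+01  1.00000e-03 -1.00000e-03
 -1.00000e-03] [-6.08e-01 -1.28e-01  1.94e+00  1.00e-03 -1.00e-03 -1.00e-03]
```

Call:
{"fn": "move_arm", "kwargs": {"plan": [[0, 10, 0, 0, 0, 0, 255], [-10, 19, -2, 0, 0, 0, 255], [-55, 19, -9, 0, 0, 0, 255], [-95, 19, -16, 0, 0, 0, 255], [-118, 19, -19, 0, 0, 0, 255], [-118, 19, -19, 0, 0, 0, 255], [-118, 12, -19, 0, 0, 0, 255], [-118, 8, -19, 0, 0, 0, 255], [-118, 5, -19, 0, 0, 0, 255], [-118, 3, -19, 0, 0, 0, 255], [-118, 1, -19, 0, 0, 0, 255], [-118, 1, -19, 0, 0, 0, 255]]}}

```text
time: 15.0
position: [0.4628, -0.0985, 0.1811]
orientation: [3.141, -0.174, 0.097]
wrist_force: [-3.5, -8.4, 1.5]
opening: 0.0215
```

```bash
python3 - <<'E'
from red import *
T,s=pose();print(s['wrist_force'],w2m(head(T)))
w=reds('wrist');s_=reds('side')
E
```

```text
[-3.50184818 -8.41477044  1.53388263] [-0.05926817 -0.05935365  0.10011549]
wrist [199  64   6  48 114] [200.97  84.72] machine mm [-55.7 -14.5 100. ]
wrist [136  89  23  27 487] [146.12 101.85] machine mm [-69.1  29.3 100. ]
side [274 193   8   8  53] [277.38 196.36] machine mm [ 60.7 -15.  100. ]
```

Call:
{"fn": "move_arm", "kwargs": {"plan": [[0, -2, 0, 0, 0, 0, 255], [0, -4, 0, 0, 0, 0, 255], [0, -6, 0, 0, 0, 0, 255], [0, -7, 0, 0, 0, 0, 255], [0, -7, 0, 0, 0, 0, 255]]}}

```text
time: 15.6
position: [0.4619, -0.092, 0.1811]
orientation: [3.141, -0.174, 0.096]
wrist_force: [-5.0, -10.5, 2.4]
opening: 0.0215
```

```bash
python3 - <<'E'
from red import *
T,s=pose();print(s['wrist_force'],w2m(head(T)))
w=reds('wrist');s_=reds('side')
print(goto([.06,-.07,.10]).round(3))
E
```

```text
[ -4.96625204 -10.5394587    2.35020282] [-0.05959075 -0.05286912  0.09999533]
wrist [200  66   6  47 141] [201.4   88.88] machine mm [-59.3  -8.3 100. ]
wrist [143  88  22  28 478] [152.91 101.15] machine mm [-68.8  30.3 100. ]
side [273 193   8   8  55] [276.56 196.67] machine mm [ 57.4 -16.1 100. ]
[ 1.17753e+02  1.70940e+01  2.06920e+01  0.00000e+00  1.00000e-03
 -1.00000e-03]
```

Call:
{"fn": "move_arm", "kwargs": {"plan": [[0, 10, 0, 0, 0, 0, 255], [5, 20, 1, 0, 0, 0, 255], [50, 21, 9, 0, 0, 0, 255], [95, 21, 17, 0, 0, 0, 255], [118, 20, 21, 0, 0, 0, 255], [118, 17, 21, 0, 0, 0, 255], [118, 12, 21, 0, 0, 0, 255], [118, 9, 21, 0, 0, 0, 255], [118, 6, 21, 0, 0, 0, 255], [118, 3, 21, 0, 0, 0, 255], [118, 0, 21, 0, 0, 0, 255], [118, -3, 21, 0, 0, 0, 255]]}}

```text
time: 16.9
position: [0.5807, -0.0783, 0.1812]
orientation: [3.14, -0.175, 0.095]
wrist_force: [4.0, -11.0, -8.6]
opening: 0.0219
```

```bash
python3 - <<'E'
from red import *
T,s=pose();print(s['wrist_force'],w2m(head(T)))
w=reds('wrist');s_=reds('side')
print(goto([-.06,-.06,.10]).round(3))
E
```

```text
[  4.02729928 -11.0481736   -8.6412568 ] [ 0.06003286 -0.05095907  0.10027339]
wrist [202  64   5  10  39] [203.54  68.  ] machine mm [ 76.6  -8.3 100. ]
wrist [150 215  19  25 410] [158.47 227.19] machine mm [-50.5  30.6 100. ]
wrist [205 216  10  36 224] [208.81 230.62] machine mm [-53.4 -10.6 100. ]
side [239 197   9   8  59] [243.07 200.46] machine mm [-59.5  -8.7 100. ]
[-1.18231e+02  9.81800e+00 -2.07020e+01  1.00000e-03 -1.00000e-03
 -2.00000e-03]
```

Call:
{"fn": "move_arm", "kwargs": {"plan": [[0, 10, 0, 0, 0, 0, 255], [-5, 19, -1, 0, 0, 0, 255], [-50, 19, -9, 0, 0, 0, 255], [-95, 19, -17, 0, 0, 0, 255], [-118, 18, -21, 0, 0, 0, 255], [-118, 12, -21, 0, 0, 0, 255], [-118, 8, -21, 0, 0, 0, 255], [-118, 5, -21, 0, 0, 0, 255], [-118, 2, -21, 0, 0, 0, 255], [-118, -1, -21, 0, 0, 0, 255], [-118, -3, -21, 0, 0, 0, 255], [-118, -5, -21, 0, 0, 0, 255]]}}

```text
time: 18.2
position: [0.4614, -0.0843, 0.1812]
orientation: [3.141, -0.174, 0.096]
wrist_force: [-4.4, -11.4, 2.2]
opening: 0.0217
```

```bash
python3 - <<'E'
from red import *
T,s=pose();print(s['wrist_force'],w2m(head(T)))
w=reds('wrist');s_=reds('side')
print(goto([.06,-.06,.10]).round(3))
E
```

```text
[ -4.41164126 -11.44125608   2.1971837 ] [-0.05929042 -0.04515957  0.10012189]
wrist [200  65   6  47 137] [201.82  88.88] machine mm [-58.9  -0.9 100. ]
wrist [152  89  18  27 437] [160.66 101.53] machine mm [-68.7  31.9 100. ]
side [272 192   9   8  57] [276.28 195.25] machine mm [ 59.   -7.6 100. ]
[ 1.17424e+02  1.50830e+01  2.07740e+01  0.00000e+00  1.00000e-03
 -1.00000e-03]
```

Call:
{"fn": "move_arm", "kwargs": {"plan": [[0, 10, 0, 0, 0, 0, 255], [5, 20, 1, 0, 0, 0, 255], [50, 20, 9, 0, 0, 0, 255], [95, 20, 17, 0, 0, 0, 255], [118, 18, 21, 0, 0, 0, 255], [118, 13, 21, 0, 0, 0, 255], [118, 9, 21, 0, 0, 0, 255], [118, 6, 21, 0, 0, 0, 255], [118, 4, 21, 0, 0, 0, 255], [118, 2, 21, 0, 0, 0, 255], [118, 0, 21, 0, 0, 0, 255], [118, -2, 21, 0, 0, 0, 255]]}}

```text
time: 19.5
position: [0.58, -0.0715, 0.1811]
orientation: [3.14, -0.175, 0.095]
wrist_force: [5.5, -10.3, -6.7]
opening: 0.0216
```

```bash
python3 - <<'E'
from red import *
T,s=pose();print(s['wrist_force'],w2m(head(T)))
w=reds('wrist');s_=reds('side')
print(goto([-.06,-.05,.10]).round(3))
E
```

```text
[  5.53011398 -10.27498938  -6.69952258] [ 0.06004984 -0.04412631  0.10016012]
wrist [202  63   5  11  40] [203.58  67.4 ] machine mm [ 77.   -1.5 100. ]
wrist [157 215  16  25 378] [164.9  227.16] machine mm [-50.4  32.1 100. ]
wrist [203 216  11  41 255] [207.52 232.45] machine mm [-54.9  -2.7 100. ]
side [239 196   8   8  55] [242.56 199.18] machine mm [-59.5  -1.  100. ]
[-1.18222e+02  6.56700e+00 -2.08250e+01  1.00000e-03 -1.00000e-03
 -2.00000e-03]
```

Call:
{"fn": "move_arm", "kwargs": {"plan": [[0, 10, 0, 0, 0, 0, 255], [-5, 17, -1, 0, 0, 0, 255], [-50, 18, -9, 0, 0, 0, 255], [-95, 18, -17, 0, 0, 0, 255], [-118, 16, -21, 0, 0, 0, 255], [-118, 11, -21, 0, 0, 0, 255], [-118, 7, -21, 0, 0, 0, 255], [-118, 4, -21, 0, 0, 0, 255], [-118, 2, -21, 0, 0, 0, 255], [-118, 0, -21, 0, 0, 0, 255], [-118, -1, -21, 0, 0, 0, 255], [-118, -2, -21, 0, 0, 0, 255]]}}

```text
time: 20.8
position: [0.4611, -0.0803, 0.1812]
orientation: [3.141, -0.174, 0.096]
wrist_force: [-5.8, -12.7, 3.5]
opening: 0.0218
```

Call:
{"fn": "move_arm", "kwargs": {"plan": [[0, -1, 0, 0, 0, 0, 255], [0, -2, 0, 0, 0, 0, 255], [0, -2, 0, 0, 0, 0, 255]]}}

```text
time: 21.1
position: [0.4608, -0.0789, 0.1812]
orientation: [3.141, -0.174, 0.095]
wrist_force: [-5.0, -14.5, 3.4]
opening: 0.0219
```

```bash
python3 - <<'E'
from red import *
T,s=pose();print(s['wrist_force'],w2m(head(T)))
w=reds('wrist');s_=reds('side')
print(goto([.06,-.05,.10]).round(3))
E
```

```text
[ -4.9954869  -14.53396701   3.40856625] [-0.05939326 -0.03983337  0.1001513 ]
wrist [203  64   5  47 114] [203.98  83.94] machine mm [-55.2   2.6 100. ]
wrist [158  89  15  27 365] [165.18 101.42] machine mm [-68.7  33.6 100. ]
side [272 191   9   8  52] [275.92 194.31] machine mm [ 59.5  -1.9 100. ]
[ 1.17509e+02  1.01170e+01  2.08800e+01  1.00000e-03  1.00000e-03
 -2.00000e-03]
```

Call:
{"fn": "move_arm", "kwargs": {"plan": [[0, -1, 0, 0, 0, 0, 255], [0, -2, 0, 0, 0, 0, 255], [0, -2, 0, 0, 0, 0, 255]]}}

```text
time: 21.5
position: [0.4606, -0.0771, 0.1813]
orientation: [3.141, -0.174, 0.095]
wrist_force: [-6.7, -17.0, 6.1]
opening: 0.0219
```

```bash
python3 - <<'E'
from red import *
T,s=pose();print(s['wrist_force'],w2m(head(T)))
w=reds('wrist')
print(goto([.06,-.05,.10]).round(3))
E
```

```text
[ -6.69874531 -16.95672379   6.09612845] [-0.05946352 -0.03809555  0.1002377 ]
wrist [205  64   6  46 102] [206.15  83.46] machine mm [-54.8   2.7 100. ]
wrist [160  89  14  27 353] [166.87 101.62] machine mm [-68.9  34.1 100. ]
[ 1.17592e+02  1.18900e+01  2.09590e+01  1.00000e-03  1.00000e-03
 -2.00000e-03]
```

Call:
{"fn": "move_arm", "kwargs": {"plan": [[0, 10, 0, 0, 0, 0, 255], [5, 20, 1, 0, 0, 0, 255], [50, 20, 9, 0, 0, 0, 255], [95, 20, 17, 0, 0, 0, 255], [118, 18, 21, 0, 0, 0, 255], [118, 13, 21, 0, 0, 0, 255], [118, 10, 21, 0, 0, 0, 255], [118, 7, 21, 0, 0, 0, 255], [118, 5, 21, 0, 0, 0, 255], [118, 3, 21, 0, 0, 0, 255], [118, 1, 21, 0, 0, 0, 255], [118, 0, 21, 0, 0, 0, 255]]}}

```text
time: 22.75
position: [0.5793, -0.0661, 0.181]
orientation: [3.14, -0.175, 0.095]
wrist_force: [4.8, -13.8, -6.7]
opening: 0.0219
```

Call:
{"fn": "move_arm", "kwargs": {"plan": [[0, -1, 0, 0, 0, 0, 255], [0, -2, 0, 0, 0, 0, 255], [0, -2, 0, 0, 0, 0, 255]]}}

```text
time: 23.05
position: [0.579, -0.0646, 0.1811]
orientation: [3.14, -0.175, 0.094]
wrist_force: [2.2, -14.0, -5.1]
opening: 0.0218
```

Call:
{"fn": "move_arm", "kwargs": {"plan": [[0, -1, 0, 0, 0, 0, 255], [0, -2, 0, 0, 0, 0, 255], [0, -2, 0, 0, 0, 0, 255]]}}

```text
time: 23.35
position: [0.5787, -0.0628, 0.1812]
orientation: [3.139, -0.174, 0.094]
wrist_force: [0.9, -15.3, -0.3]
opening: 0.0222
```

```bash
python3 - <<'E'
from red import *
T,s=pose();print(s['wrist_force'],w2m(head(T)))
w=reds('wrist');reds('side')
E
```

```text
[  0.89057597 -15.25188545  -0.26189688] [ 0.0594941  -0.03547722  0.10021538]
wrist [209  62   5  10  40] [211.08  66.4 ] machine mm [ 77.3   1.2 100. ]
wrist [166 214  14  26 331] [172.9  226.63] machine mm [-50.5  34.4 100. ]
wrist [211 215  10  19  79] [214.62 222.14] machine mm [-46.9   0.1 100. ]
side [239 195   9   8  61] [242.82 198.61] machine mm [-57.9   2.  100. ]
```

Call:
{"fn": "move_arm", "kwargs": {"plan": [[0, -1, 0, 0, 0, 0, 255], [0, -2, 0, 0, 0, 0, 255], [0, -3, 0, 0, 0, 0, 255], [0, -3, 0, 0, 0, 0, 255]]}}

```text
time: 23.85
position: [0.5783, -0.0605, 0.1814]
orientation: [3.139, -0.174, 0.093]
wrist_force: [-2.2, -18.3, 1.5]
opening: 0.0224
```

```bash
python3 - <<'E'
from red import *
T,s=pose();print(s['wrist_force'],w2m(head(T)))
w=reds('wrist');reds('side')
print(goto([.06,-.065,.10]).round(3))
E
```

```text
[ -2.20244406 -18.34373771   1.50768766] [ 0.0593354  -0.03335302  0.10036982]
wrist [212  62   5  10  43] [213.86  66.51] machine mm [ 77.1   1.1 100. ]
wrist [169 214  14  25 320] [175.52 226.28] machine mm [-50.4  34.5 100. ]
wrist [214 215   9  11  48] [218.04 219.29] machine mm [-44.7  -0.5 100. ]
side [239 195   9   8  61] [242.82 198.61] machine mm [-57.9   2.  100. ]
[ 7.020e-01  3.222e+01  5.810e-01  4.000e-03  0.000e+00 -4.000e-03]
```

Both ends now resist above the friction force with no further movement. Retreating and checking with a picture.

Call:
{"fn": "move_arm", "kwargs": {"plan": [[0, 12, 0, 0, 0, 0, 255], [-5, 28, 0, 0, 0, 0, 255], [-50, 30, -9, 0, 0, 0, 255], [-95, 30, -17, 0, 0, 0, 255], [-130, 30, -45, 0, 0, 0, 255], [-150, 30, -90, 0, 0, 0, 255], [-150, 30, -110, 0, 0, 0, 255], [-150, 30, -110, 0, 0, 0, 255]]}}

```text
time: 24.75
position: [0.416, -0.1029, 0.266]
orientation: [3.14, -0.179, 0.097]
wrist_force: [0.5, -0.4, -3.2]
opening: 0.0218
```

```bash
python3 - <<'E'
from red import *
T,s=pose();print(T.round(4),s['wrist_force'],s['opening'],w2m(head(T)),s['joints'],s['time'])
w=reds('wrist');s_=reds('side');t=reds('top')
_,K,C=cam('wrist');print(proj(K,C,head(T))*.9375)
_,Ks,Cs=cam('side');print(proj(Ks,Cs,head(T)))
cv2.imwrite('tmpw.png',w)
a=cv2.resize(t[130:220,190:310],(320,240),interpolation=cv2.INTER_CUBIC)
b=cv2.resize(s_[145:265,205:325],(320,320),interpolation=cv2.INTER_CUBIC)
w=cv2.resize(w,(480,360),interpolation=cv2.INTER_CUBIC)
cv2.imwrite('pics/p11.png',np.hstack([np.vstack([w,np.zeros((200,480,3),np.uint8)]),np.vstack([a,b])]))
E
```

```text
[[ 0.9794  0.0967  0.1774  0.416 ]
 [ 0.0954 -0.9953  0.0158 -0.1029]
 [ 0.178   0.0015 -0.984   0.266 ]
 [ 0.      0.      0.      1.    ]] [ 0.46780507 -0.44999784 -3.22743859] 0.02177267883196918 [-0.10594043 -0.05928532  0.18543378] [ 0.40266647 -0.10814848 -0.17578363  2.10282753 -0.08943077  0.97662904
 -1.2037374 ] 24.75
wrist [197  40   9  39 254] [200.26  58.19] machine mm [-56.6   0.2 100. ]
wrist [162  64  12  22 231] [168.    74.08] machine mm [-72.7  33.9 100. ]
side [272 191   8   7  50] [275.78 194.  ] machine mm [ 59.5   0.  100. ]
side [239 195   8   8  52] [242.67 198.69] machine mm [-58.5   1.7 100. ]
top [235 193   2   6   7] [235.86 195.14] machine mm [-49.6   4.3 100. ]
top [222 198   4   6  19] [223.89 200.42] machine mm [-63.   45.5 100. ]
[242.9115988   81.45827656]
[231.80113374 189.79228735]
```

View pics/p11.png

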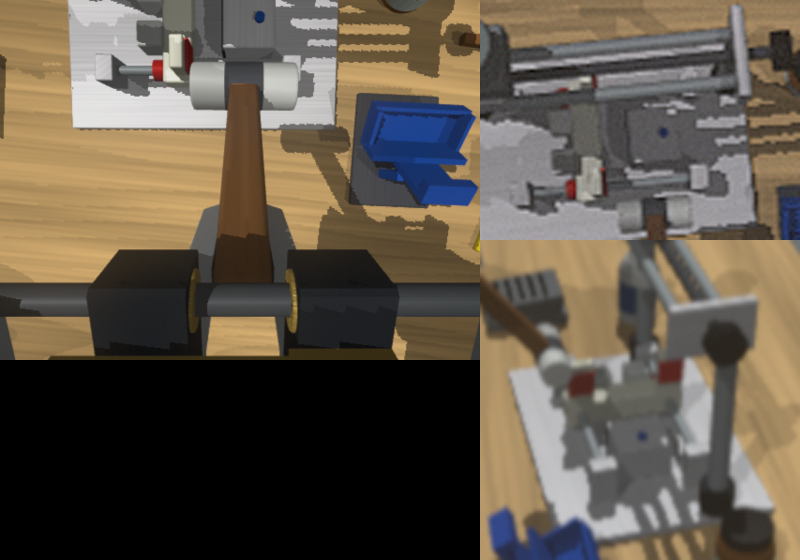

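Near collar touches the carriage in the top view (580,188); both pads are level within 2 mm and the mallet is straight in the grip at wrist (245,86). Refining its pitch angle for the return by comparing with the pre-slip picture.

```bash
python3 - <<'E'
from h import *
T,s=pose(); w=cv2.imread('tmpw.png'); p=cv2.imread('pics/p8.png')[:300,400:]
def prof(im,u,a,b): return cv2.cvtColor(im,cv2.COLOR_BGR2HSV)[a:b,u-2:u+3].mean(1)[:,1:].astype(int).tolist()
print('p8',list(enumerate(prof(p,230,108,162),108)))
print('w',list(enumerate(prof(w,300,50,130),50)))
print('wL',list(enumerate(prof(w,222,50,130),50)))
E
```

```text
p8 [(108, [2, 107]), (109, [3, 121]), (110, [2, 145]), (111, [2, 153]), (112, [2, 159]), (113, [1, 149]), (114, [2, 133]), (115, [2, 111]), (116, [2, 107]), (117, [2, 107]), (118, [4, 108]), (119, [5, 119]), (120, [9, 145]), (121, [8, 164]), (122, [8, 177]), (123, [8, 182]), (124, [9, 187]), (125, [8, 192]), (126, [9, 197]), (127, [8, 200]), (128, [8, 203]), (129, [8, 204]), (130, [8, 205]), (131, [8, 206]), (132, [8, 208]), (133, [7, 209]), (134, [8, 210]), (135, [7, 207]), (136, [8, 203]), (137, [8, 200]), (138, [8, 196]), (139, [8, 192]), (140, [8, 189]), (141, [7, 184]), (142, [7, 178]), (143, [9, 171]), (144, [8, 164]), (145, [8, 157]), (146, [8, 151]), (147, [9, 142]), (148, [7, 131]), (149, [9, 115]), (150, [10, 103]), (151, [7, 99]), (152, [2, 103]), (153, [4, 105]), (154, [4, 105]), (155, [4, 105]), (156, [3, 105]), (157, [3, 106]), (158, [4, 106]), (159, [4, 105]), (160, [2, 104]), (161, [4, 100])]
w [(50, [3, 100]), (51, [3, 102]), (52, [3, 102]), (53, [3, 101]), (54, [2, 101]), (55, [2, 101]), (56, [2, 101]), (57, [3, 97]), (58, [2, 93]), (59, [2, 97]), (60, [2, 94]), (61
[... 1742 characters left out ...]
, [10, 183]), (89, [9, 179]), (90, [9, 177]), (91, [8, 173]), (92, [9, 171]), (93, [8, 168]), (94, [9, 165]), (95, [8, 162]), (96, [9, 159]), (97, [8, 156]), (98, [7, 154]), (99, [8, 151]), (100, [9, 148]), (101, [9, 145]), (102, [9, 142]), (103, [9, 140]), (104, [9, 137]), (105, [8, 134]), (106, [10, 131]), (107, [8, 126]), (108, [9, 121]), (109, [9, 116]), (110, [9, 111]), (111, [10, 107]), (112, [9, 101]), (113, [10, 97]), (114, [11, 91]), (115, [13, 86]), (116, [9, 97]), (117, [3, 172]), (118, [3, 209]), (119, [2, 217]), (120, [2, 217]), (121, [2, 218]), (122, [2, 218]), (123, [3, 217]), (124, [3, 216]), (125, [3, 217]), (126, [2, 219]), (127, [2, 218]), (128, [2, 218]), (129, [4, 217])]
```

```bash
python3 - <<'E'
from h import *
Tg=np.load('Tgrasp.npy'); d=Tg[:3,2]; G=Tg[:3,3]-.019*d
tilt=np.arcsin(np.hypot(d[0],d[1]))-np.radians(32.5); Rn=Rf(np.arctan2(Tg[1,0],Tg[0,0]),tilt)
np.save('Rn.npy',Rn); print(np.degrees(tilt),np.degrees(np.arctan2(Tg[1,0],Tg[0,0])))
for k in(.115,.05,.005): print(k,rel(G-k*d+.019*Rn[:,2],Rn).round(3))
E
```

```text
-2.7405252295007823 2.7323239539372604
0.115 [-6.34330e+01  2.12415e+02 -1.42600e+01 -5.00000e-03 -2.20000e-01
  5.00000e-02]
0.05 [-4.13430e+01  2.14154e+02  4.68460e+01 -5.00000e-03 -2.20000e-01
  5.00000e-02]
0.005 [-2.60500e+01  2.15359e+02  8.91510e+01 -5.00000e-03 -2.20000e-01
  5.00000e-02]
```

Call:
{"fn": "move_arm", "kwargs": {"plan": [[-20, 30, -25, 0, -0.07, 0.02, 255], [-40, 70, -30, 0, -0.15, 0.03, 255], [-55, 115, -30, 0, -0.22, 0.05, 255], [-63, 160, -25, 0, -0.22, 0.05, 255], [-63, 200, -20, 0, -0.22, 0.05, 255], [-63, 212, -14, 0, -0.22, 0.05, 255], [-63, 212, -14, 0, -0.22, 0.05, 255], [-63, 212, -14, 0, -0.22, 0.05, 255]]}}

```text
time: 25.8
position: [0.3725, -0.3187, 0.2649]
orientation: [-3.136, 0.047, 0.049]
wrist_force: [-0.4, 0.9, -2.3]
opening: 0.0215
```

```bash
python3 - <<'E'
from h import *
T,s=pose();print(T.round(4),s['joints'],s['time'],s['wrist_force'])
Tg=np.load('Tgrasp.npy'); d=Tg[:3,2]; G=Tg[:3,3]-.019*d; Rn=np.load('Rn.npy')
for k in(.05,.006): print(k,rel(G-k*d+.019*Rn[:,2],Rn).round(3))
w,K,C=cam('wrist'); s_,_,_=cam('side')
hd=T[:3,3]+T[:3,:3]@[.141*np.sin(.567),0,-.019+.141*np.cos(.567)]; print('head',hd,proj(K,C,hd)*.9375, 'off axis from rest mm',(hd-(Tg[:3,3]+.122*d))*1000, d*-115)
b=cv2.resize(s_[205:315,165:275],(320,320),interpolation=cv2.INTER_CUBIC)
cv2.imwrite('pics/p12.png',np.hstack([cv2.resize(w,(480,360)),np.vstack([b,np.zeros((40,320,3),np.uint8)])]))
E
```

```text
[[ 0.9977  0.0487 -0.0476  0.3725]
 [ 0.0489 -0.9988  0.0032 -0.3187]
 [-0.0474 -0.0055 -0.9989  0.2649]
 [ 0.      0.      0.      1.    ]] [ 0.59724884  0.14208686  0.03366875  1.83975654  0.02223687  1.20021419
 -0.89972321] 25.8 [-0.4286968   0.90815659 -2.25577638]
0.05 [ 3.4053e+01  1.4960e+00  5.5243e+01 -5.0000e-03 -0.0000e+00  1.0000e-03]
0.006 [ 5.7677e+01  1.7330e+00  9.2362e+01 -5.0000e-03 -0.0000e+00  1.0000e-03]
head [ 0.44326978 -0.31464811  0.16153452] [241.49038771  90.40820978] off axis from rest mm [-56.22194536  -0.86934611 100.22468791] [-57.01704868  -2.70984696  99.83342571]
```

View pics/p12.png

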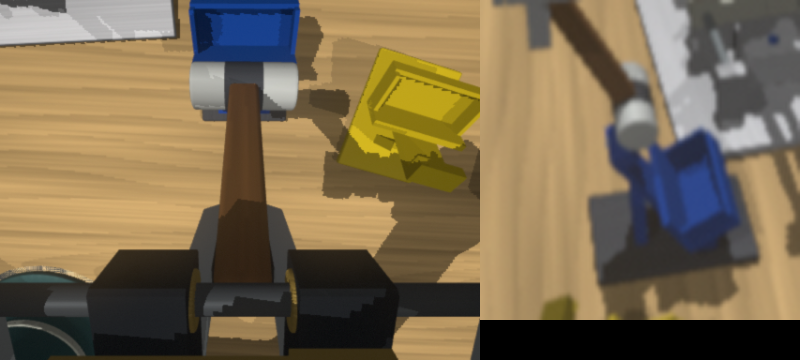

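The head is centred over the blue tray (244 in the wrist view, tray 190–299). Inserting along the handle.

Call:
{"fn": "move_arm", "kwargs": {"plan": [[12, 1, 20, 0, 0, 0, 255], [24, 1, 40, 0, 0, 0, 255], [34, 2, 55, 0, 0, 0, 255], [44, 2, 71, 0, 0, 0, 255], [50, 2, 81, 0, 0, 0, 255], [50, 2, 81, 0, 0, 0, 255]]}}

```text
time: 26.5
position: [0.4188, -0.3183, 0.1816]
orientation: [-3.136, 0.047, 0.049]
wrist_force: [-0.3, -0.5, -2.1]
opening: 0.0217
```

Call:
{"fn": "move_arm", "kwargs": {"plan": [[4, 0, 6, 0, 0, 0, 255], [7, 0, 10, 0, 0, 0, 255], [7, 0, 10, 0, 0, 0, 255]]}}

```text
time: 26.8
position: [0.4252, -0.3187, 0.1721]
orientation: [-3.137, 0.046, 0.048]
wrist_force: [0.1, 0.1, -2.2]
opening: 0.0218
```

Call:
{"fn": "move_arm", "kwargs": {"plan": [[1, 0, 2, 0, 0, 0, 255], [2, 0, 4, 0, 0, 0, 255], [2, 0, 4, 0, 0, 0, 255]]}}

```text
time: 27.1
position: [0.4269, -0.3187, 0.1681]
orientation: [-3.137, 0.046, 0.048]
wrist_force: [0.5, -0.4, -3.3]
opening: 0.0216
```

```bash
python3 - <<'E'
from h import *
s_,_,_=cam('side');w,_,_=cam('wrist')
b=cv2.resize(s_[205:315,165:275],(320,320),interpolation=cv2.INTER_CUBIC)
cv2.imwrite('pics/pre.png',b)
E
```

Call:
{"fn": "move_arm", "kwargs": {"plan": [[0, 0, 0, 0, 0, 0, 170], [0, 0, 0, 0, 0, 0, 150], [0, 0, 0, 0, 0, 0, 120], [0, 0, 0, 0, 0, 0, 80], [0, 0, 0, 0, 0, 0, 40], [0, 0, 0, 0, 0, 0, 0], [0, 0, 0, 0, 0, 0, 0], [0, 0, 0, 0, 0, 0, 0], [0, 0, 0, 0, 0, 0, 0], [0, 0, 0, 0, 0, 0, 0], [0, 0, 0, 0, 0, 0, 0], [0, 0, 0, 0, 0, 0, 0]]}}

```text
time: 28.4
position: [0.4269, -0.3187, 0.1682]
orientation: [-3.137, 0.046, 0.048]
wrist_force: [-0.3, -0.5, 0.1]
opening: 0.0939
```

Call:
{"fn": "move_arm", "kwargs": {"plan": [[0, 0, 0, 0, 0, 0, 0], [0, 0, -10, 0, 0, 0, 0], [0, 0, -30, 0, 0, 0, 0], [0, 0, -60, 0, 0, 0, 0], [0, 0, -100, 0, 0, 0, 0], [-30, 0, -140, 0, 0, 0, 0], [-50, 0, -160, 0, 0, 0, 0], [-50, 0, -160, 0, 0, 0, 0]]}}

```text
time: 29.2
position: [0.3834, -0.3226, 0.3344]
orientation: [-3.141, 0.042, 0.046]
wrist_force: [1.0, -0.1, 0.1]
opening: 0.094
```

```bash
python3 - <<'E'
from red import *
T,s=pose();print(T[:3,3],s['time'],s['wrist_force'],s['opening'])
t=reds('top');a=reds('side')
z=np.load('top0.npz')['im'];zs=np.load('side0.npz')['im']
f=lambda im,r,n:cv2.resize(im[r[0]:r[1],r[2]:r[3]],n,interpolation=cv2.INTER_CUBIC)
r1=(110,250,130,345); r2=(165,305,190,330)
r=(190,255,290,350)
print('rest diff top (mean abs)',np.abs(t[190:255,295:345].astype(int)-z[190:255,295:345]).mean(), 'side',np.abs(a[215:305,190:265].astype(int)-zs[215:305,190:265]).mean())
cv2.imwrite('pics/p13.png',np.vstack([np.hstack([f(a,r2,(300,300)),f(zs,r2,(300,300))]),np.hstack([f(t,r,(300,300)),f(z,r,(300,300))])]))
E
```

```text
[ 0.38341885 -0.32262367  0.33442788] 29.2 [ 0.98064146 -0.14721607  0.10550646] 0.09404499456252623
top [222 198   4   7  22] [223.91 200.91] machine mm [-64.6  45.6 100. ]
side [272 191   8   7  47] [275.79 193.85] machine mm [ 59.8   0.9 100. ]
side [239 195   8   8  55] [242.49 198.56] machine mm [-58.9   2.6 100. ]
rest diff top (mean abs) 14.095076923076924 side 5.4224197530864195
```

The picture limit is reached, so I'll move the arm clear and compare the mallet numerically with the first images.

Call:
{"fn": "move_arm", "kwargs": {"plan": [[-20, -40, -40, 0, 0, 0, 0], [-20, -90, -70, 0, 0, 0, 0], [-20, -140, -80, 0, 0, 0, 0], [-20, -190, -80, 0, 0, 0, 0], [-20, -240, -80, 0, 0, 0, 0], [-20, -290, -80, 0, 0, 0, 0], [0, -340, -80, 0, 0, 0, 0], [20, -390, -80, 0, 0, 0, 0], [20, -440, -80, 0, 0, 0, 0], [20, -490, -80, 0, 0, 0, 0], [20, -540, -80, 0, 0, 0, 0], [20, -560, -80, 0, 0, 0, 0]]}}

```text
time: 30.5
position: [0.3804, 0.2418, 0.4109]
orientation: [-3.137, 0.048, 0.05]
wrist_force: [1.3, 0.3, -0.2]
opening: 0.0937
```

```bash
python3 - <<'E'
from red import *
T,s=pose();print(T[:3,3],s['time'],s['wrist_force'])
t=reds('top');a=reds('side')
z=np.load('top0.npz')['im'];zs=np.load('side0.npz')['im']
def blobs(im,box,nm):
    y0,y1,x0,x1=box; h=cv2.cvtColor(im[y0:y1,x0:x1],cv2.COLOR_BGR2HSV)
    br=((h[...,0]<16)&(h[...,1]>110)&(h[...,2]<130)).astype(np.uint8); wh=((h[...,1]<40)&(h[...,2]>125)).astype(np.uint8)
    for q,m in(('brown',br),('white',wh)):
        k,_,st,ce=cv2.connectedComponentsWithStats(m)
        for i in np.argsort(-st[1:,4])[:2]+1: print(nm,q,st[i].tolist(),(ce[i]+[x0,y0]).round(2))
for nm,im in(('top0',z),('top1',t)): blobs(im,(200,255,303,340),nm)
for nm,im in(('side0',zs),('side1',a)): blobs(im,(224,300,195,256),nm)
for nm,A,B in(('top',t,z),('side',a,zs)):
    d=(np.abs(A.astype(int)-B).max(2)>45).astype(np.uint8); k,_,st,_=cv2.connectedComponentsWithStats(d)
    print(nm,[x.tolist() for x in st[1:] if x[4]>40])
E
```

```text
[0.38036817 0.2417872  0.4109201 ] 30.5 [ 1.29412898  0.25811411 -0.24825527]
top [235 193   3  10  12] [236.  197.5] machine mm [-57.5   4.6 100. ]
top [222 198   4   7  22] [223.77 200.73] machine mm [-64.  46. 100.]
side [272 191   8   7  50] [275.78 194.  ] machine mm [ 59.5   0.  100. ]
side [239 195   9   8  60] [242.75 198.63] machine mm [-58.1   1.9 100. ]
top0 brown [16, 15, 15, 31, 152] [326.01 230.86]
top0 brown [35, 25, 1, 1, 1] [338. 225.]
top0 white [23, 10, 8, 8, 48] [329.46 213.83]
top0 white [6, 11, 8, 5, 33] [312.15 213.06]
top1 brown [17, 15, 15, 31, 169] [327.38 230.83]
top1 brown [33, 26, 1, 1, 1] [336. 226.]
top1 white [24, 10, 8, 9, 57] [330.49 213.54]
top1 white [7, 10, 8, 8, 45] [313.53 213.33]
side0 brown [4, 3, 37, 39, 279] [213.91 242.36]
side0 white [29, 0, 32, 35, 514] [237.37 241.08]
side0 white [38, 42, 11, 10, 81] [237.78 270.28]
side1 brown [3, 4, 38, 36, 262] [212.85 242.04]
side1 brown [35, 39, 2, 3, 3] [230.33 264.  ]
side1 white [29, 0, 32, 36, 531] [237.63 240.83]
side1 white [38, 43, 12, 10, 82] [238.16 271.22]
top [[226, 188, 18, 17, 178], [247, 202, 15, 8, 60], [0, 217, 244, 167, 19097], [2, 246, 18, 33, 199], [211, 252, 177, 132, 6962], [2, 254, 13, 12, 112], [167, 376, 24, 8, 133]]
side [[0, 0, 38, 74, 1416], [49, 0, 118, 58, 2792], [161, 0, 31, 55, 1225], [41, 9, 21, 51, 342], [68, 63, 18, 53, 591], [139, 62, 33, 42, 470], [36, 70, 23, 6, 106], [2, 76, 13, 4, 45], [55, 77, 16, 25, 164], [151, 99, 6, 12, 53], [35, 127, 34, 6, 69], [90, 139, 13, 54, 236], [114, 157, 56, 73, 1451], [238, 191, 15, 19, 147], [275, 191, 9, 23, 70], [0, 211, 194, 173, 8572], [103, 232, 15, 12, 77], [61, 247, 51, 57, 598], [19, 260, 19, 26, 133]]
```

```bash
python3 -c "
from rig import ctrl
print(ctrl.finish_job())"
```

```text
the job is handed in; nothing more can be done
None
```

I walked the carriage out to its stops, put the mallet back in the blue rest, let go of it and handed the job in at about 30.5 s.

- **Tapping:** I took turns near, far, near and so on, about 4–8 mm per tap. By the images, neither end led by more than about 6 mm. Each tap was a slow push, mostly at 8–14 N.
- **At the stops:** The last pushes reached about 17 N (near) and 18 N (far), above the 8–12 N sliding force, and the pads moved no further. The top view shows the near end against its collar. In the side view the far pad reads about 2 mm behind the near one. I put that down to error in my estimate of the machine's angle, and did not check the far collar any other way.
- **Mallet:** It stands in its rest at the same height and lean as at the start, about 3–4 mm farther towards -y, within the 9.5 mm free at each end.
- **Pedal, bottle and jar:** The before-and-after images show no change where they stand.

**One mistake:** after the first tap I got the retreat direction wrong and the mallet's head went down onto the base plate at about 13 N, perhaps grazing the near rod. This tilted the mallet about 33° in the grip. I measured the tilt and allowed for it in the later taps and the return. The carriage showed no sign of having been disturbed.

The picture limit stopped a final look at the mallet, so its end position is checked by numbers only.

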